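# Sort the wax seals back into the divided crate

## Task

The stock got mixed up: two wax seals were left in the wooden tray, and a wooden stamp block sits in the divided seal crate. Stand the stamp block upright on the floor of the wooden tray, and stand each of the two seals upright in the front cell of the crate, one per cell, directly in front of the back-row seal of its own shape. Set things down without dropping them, and leave the seals in the back row and the things lying around where they are.

Things in the scene. Friction and masses are not known exactly. Their poses are not given: they have to be found in the camera images.
- seal_crate: fixed brown wooden crate on the left, 146 x 146 x 40 mm, brass label frame in front, yaw within 0.3 rad. Origin: centre of its underside, x to its back (away from robot), y to its left. Walls and dividers 6 mm thick; floor top 6 mm above the origin, walls 34 mm above that floor. Four cells 64 mm square, centres at x = -35 (front row) or +35 mm (back row), y = +-35 mm.
- tray_left: fixed dark brown open wooden tray before the robot, 240 x 370 mm, walls 42 mm high, 10 mm thick; a divider at y = 0 (8 mm thick, 36 mm high). Origin: centre of its underside, long side along y, yaw about 0.23 rad. The floor on which things stand is 5 mm above the origin, inside x -110..110, y -175..175 mm.
- round_seal: loose wax seal of dark red wood with a round ball-shaped head, 38 mm across, 95 mm tall, 0.09 kg, standing upright in the wooden tray. Can be pinched at 68 mm above its underside. Origin: centre of its underside; z up the handle. Rigid, round enough to pinch from any side.
- slim_seal: loose slim wax seal of dark red wood with a narrow waisted stem, 23 mm across, 108 mm tall, 0.09 kg, standing upright in the wooden tray. Can be pinched at 80 mm above its underside. Origin: centre of its underside; z up the handle. Rigid, round enough to pinch from any side.
- back_round: second round-headed wax seal, same shape and size as round_seal, standing in one of the two back cells of the crate; it stays there. Origin: centre of its underside, z up.
- back_slim: second slim wax seal, same shape and size as slim_seal, standing in the other back cell of the crate; it stays there. Origin: centre of its underside, z up.
- block_stamp: brown wooden rubber stamp block, one broad face pale, the other black, standing on end in the crate's left front cell, 28 x 38 x 62 mm tall, 0.04 kg. Origin: under its centre; solid from x -14 to +11, y -19 to +19 mm. At the start its x axis (the thin way, to be pinched) runs within 0.15 rad of the crate's y axis. Pinch it about 53 mm above its underside to keep the fingertips above the walls.
- keepsake_box: small flowered wooden keepsake box, 41 x 51 x 28 mm, in the far left corner of the wooden tray; bystander. Origin: centre of its underside.
- notebook: pocket notebook, 79 x 54 x 16 mm, lying near the front edge of the table; bystander. Origin: centre of its underside.
- spool: wooden spool of thread, 33 mm across, 40 mm tall, on the table behind the crate; bystander. Origin: centre of its underside.
There are look-alikes about, which are no part of the job. What is shaped like the back_slim but white is not meant. Leave any yellow look-alike of the round_seal alone.

How it is judged:
At the end, for the whole second after the job is handed in: Both seals stand at rest on the crate floor (within 6 mm, tilt under 0.09 rad), each in the front cell before its back-row twin; the back seals stand upright, moved under 30 mm; the stamp block stands on end (under 0.09 rad), at rest on the tray floor in either half (x of round_seal in the frame of seal_crate between -0.07 and -0.006 m and z of round_seal in the frame of seal_crate between 0.002 and 0.012 m and angle between each of round_seal, back_round, slim_seal, back_slim, block_stamp's own z axis and vertical below 0.09 rad and linear speed of each of round_seal, back_round, slim_seal, back_slim, block_stamp below 0.02 m/s and ((y of round_seal in the frame of seal_crate between 0.006 and 0.07 m and y of back_round in the frame of seal_crate above 0.006 m) or (y of round_seal in the frame of seal_crate between -0.07 and -0.006 m and y of back_round in the frame of seal_crate below -0.006 m)) and distance of each of back_round, back_slim from where it was at the start of the episode below 0.03 m and x of slim_seal in the frame of seal_crate between -0.07 and -0.006 m and z of slim_seal in the frame of seal_crate between 0.002 and 0.012 m and ((y of slim_seal in the frame of seal_crate between 0.006 and 0.07 m and y of back_slim in the frame of seal_crate above 0.006 m) or (y of slim_seal in the frame of seal_crate between -0.07 and -0.006 m and y of back_slim in the frame of seal_crate below -0.006 m)) and x of block_stamp in the frame of tray_left between -0.11 and 0.11 m and y of block_stamp in the frame of tray_left between -0.175 and 0.175 m and z of block_stamp in the frame of tray_left between 0.001 and 0.012 m); the robot touches nothing.
It fails at once if a seal or the block stamp is dropped (falls free of the fingers faster than 0.45 m/s, a fall of about 1 cm) ((contact force between round_seal and the fingers below 0.05 N and linear speed of round_seal above 0.45 m/s) or (contact force between slim_seal and the fingers below 0.05 N and linear speed of slim_seal above 0.45 m/s) or (contact force between block_stamp and the fingers below 0.05 N and linear speed of block_stamp above 0.45 m/s)).
It fails at once if a seal in the back row is shifted more than 30 mm or tipped over (distance of any of back_round, back_slim from where it was at the start of the episode above 0.03 m or angle between any of back_round, back_slim's own z axis and vertical above 0.5 rad).
It fails at once if the keepsake box, notebook or spool is moved more than 30 mm (distance of any of keepsake_box, notebook, spool from where it was at the start of the episode above 0.03 m).
It also fails if it takes over 67 s, if anything falls off the work surface, if the arm or the gripper's body presses on something with over 40 N, if the wrist force passes 120 N, or if a joint passes its speed limit or range.

## Robot

A 7-joint arm with a two-finger parallel gripper is mounted at the origin on a cart in front of the work surface, level with it; the furniture and walls round the work are solid. World frame = base frame: x ahead of the robot, y to its left, z up, the work surface at z = 0. Lengths are in m, angles in rad, forces in N, time in s.
With the tool pointing down it reaches from about 0.425 to 0.925 m from the base axis. Payload 6.8 kg.
Tool frame: the origin (TCP) lies on the centre line of the jaws, within the pads' length; the fingertips stand 19 mm ahead of it and the grasp point (between the pads) is the TCP; z points along the fingers, y is the line along which they close (so a half turn about z gives the same grasp; the last joint's range is limited). The gripper opens to 88 mm and grips with 3 to 60 N. Pads are 20 mm wide; open, the fingers measure 115 mm over their backs; the gripper's body (75 mm by 178 mm) begins 61 mm behind the grasp point.
Start: joints at [-1.231, 0.477, 0.022, 1.555, -0.011, 1.109, -0.083], TCP at [0.292, 0.608, 0.242] pointing down, gripper open.
Joint ranges: [-2.96, 2.96], [-0.34, 2.1], [-1.41, 1.46], [0.24, 2.44], [-1.37, 4.51], [0.17, 1.92], [-2.96, 2.96]. Speed limits (rad/s): [2.39, 2.39, 3.14, 3.14, 3.14, 3.14, 3.14].

## Interface

Orientations are given as a 3x3 rotation matrix whose columns are the frame's x, y, z axes.
In Python, from workcell import robot, get_image, camera_params, ticket gives the robot as it stands. The module is installed in compiled form; this text tells all that it offers.
- The arm moves only by the tool servo_tool, never from a script. Its argument "plan" is a list of rows, each a list of 3 entries, a list of its own where there are three numbers: the shift along the tool's x, y, z in mm, then the turn, a rotation vector about the tool's x, y, z in degrees, then the opening, from 0 (shut) to 1 (fully open). In form: [[[tx, ty, tz], [wx, wy, wz], fingers], ...]. A call has 1 to 5 rows; each row shifts and turns the commanded pose from where the row before left it, along the tool's axes as they then stand; what a row does not reach is not made up. A row lasts 1/12 s, in which the tool goes at most 41.7 mm and 7.16 degrees, less where a joint would pass 70% of its speed; a pose out of reach is approached as far as the arm can. A call with a gripper value outside its range is refused whole. The fingers move at their own pace and stop on an object; the grip force is fixed at half the most. Time passes only in rows, so rows that do not move let the fingers close. It gives the time, the measured TCP pose, the force, the opening and the grip force at its end, in the units of the state.
- robot.read_state(): the state, without advancing time (a new reading comes with each control period).
- get_image(name): name is "scene" or "top"; returns the picture (384x512x3 uint8, red, green, blue); there is no depth.
- camera_params(name): a dict with "fx", "fy", "cx", "cy" (pixels), "distortion" ([k1, k2, p1, p2, k3] as OpenCV has them; the pictures are not rectified), "R" (3x3) and "t" (3): a world point X has camera coordinates R X + t. Camera axes: x right, y down, z forward; pixel columns grow to the right and rows downward; lengths in m; the calibration is good to about 2 mm. A picture is of the moment at which its call begins. camera_params takes no time and is no camera call.
- ticket.sign_off(): hands the job in; it is judged then, once.
The state is a dict: "clock": time; "joint_pos": joint angles; "qd": joint speeds; "effort": joint torques, N m; "tool_pos": TCP position; "eef_rot": TCP orientation; "contact_force": force on the tool from outside, world axes, zero at the start; "wrist_torque": the same for the moment, N m; "grip_width": opening from 0.0 (shut) to 1.0 (fully open); "gripper_force": force on a finger pad.
Only numpy, scipy, OpenCV 4.12 (cv2) and the standard library are available. Lean on these libraries where they do the work, as an engineer would, in place of code of your own. Each camera call takes 0.05 s, during which the arm holds its last target. There are 200 camera calls.

## Working session

There is one attempt and no reset: what is moved stays moved. The work goes in short steps, Python scripts to look and compute and a tool call to move; the robot and the scene stay as the last step left them, time stands still between calls to the robot, and variables do not carry over. Pictures are saved under pics/ and viewed, at most 10 in all, crops included, and the job is handed in when it is done.

Besides the shell and the picture viewer there is one more tool, called after "Request:" as name([rows], argument=value, ...), one row to a line, values as JSON. servo_tool: Moves the arm, as the interface text tells. Its arguments: {"type":"object","properties":{"plan":{"type":"array","items":{"type":"array"}}},"required":["plan"]}

```bash
mkdir -p pics; cat > h.py <<'E'
import numpy as np, cv2
from workcell import robot, get_image, camera_params, ticket
def grab(n,f):
    im=get_image(n); cv2.imwrite('pics/'+f,cv2.cvtColor(im,cv2.COLOR_RGB2BGR)); return im
def ray(n,u,v):
    c=camera_params(n); K=np.array([[c['fx'],0,c['cx']],[0,c['fy'],c['cy']],[0,0,1]])
    p=cv2.undistortPoints(np.array([[[u,v]]],float),K,np.array(c['distortion'],float))[0,0]
    R=np.array(c['R']);t=np.array(c['t'])
    return -R.T@t, R.T@np.array([p[0],p[1],1])
def onz(n,u,v,z):
    o,d=ray(n,u,v); return o+d*(z-o[2])/d[2]
def proj(n,X):
    c=camera_params(n); K=np.array([[c['fx'],0,c['cx']],[0,c['fy'],c['cy']],[0,0,1]])
    r=cv2.Rodrigues(np.array(c['R'],float))[0]
    return cv2.projectPoints(np.array(X,float).reshape(-1,1,3),r,np.array(c['t'],float),K,np.array(c['distortion'],float))[0][:,0]
E
python3 - <<'E'
from h import *
a=grab('scene','s0.png');b=grab('top','t0.png')
cv2.imwrite('pics/s0b.png',cv2.resize(cv2.imread('pics/s0.png'),(800,600),interpolation=cv2.INTER_CUBIC))
cv2.imwrite('pics/t0b.png',cv2.resize(cv2.imread('pics/t0.png'),(800,600),interpolation=cv2.INTER_CUBIC))
for n in('scene','top'):
    o,d=ray(n,256,192);print(n,o,d)
s=robot.read_state();print(s['clock'],s['tool_pos'],s['eef_rot'],s['grip_width'])
E
```

```text
scene [0.0234037  0.65475495 0.52434966] [ 0.5770075  -0.63444328 -0.51482226]
top [0.50621065 0.07546716 0.97366686] [ 0.05480073  0.03375076 -0.99810241]
0.1 [0.29208781 0.60802545 0.24083478] [[-9.01396986e-01  4.32993266e-01 -5.52237653e-04]
 [ 4.32993606e-01  9.01395915e-01 -1.39361038e-03]
 [-1.05639146e-04 -1.49531157e-03 -9.99998876e-01]] 0.9970839771841927
```

View pics/s0b.png

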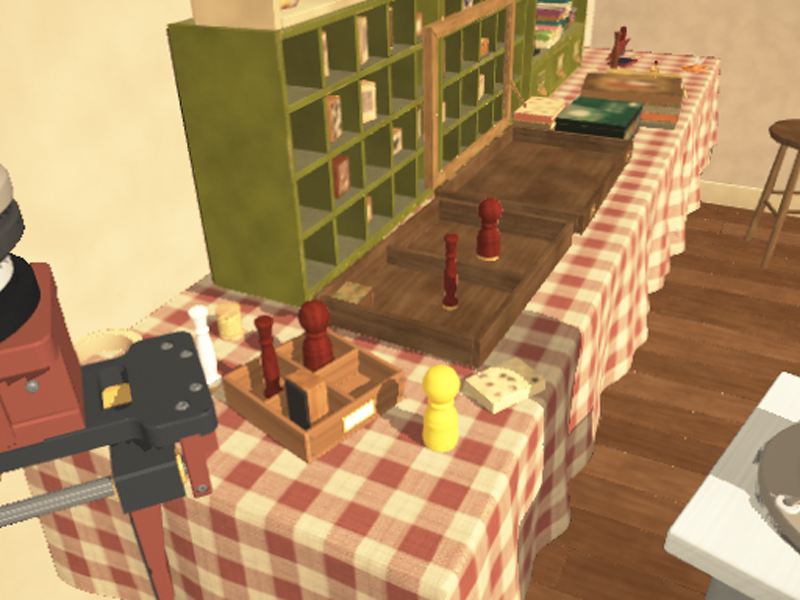

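View pics/t0b.png

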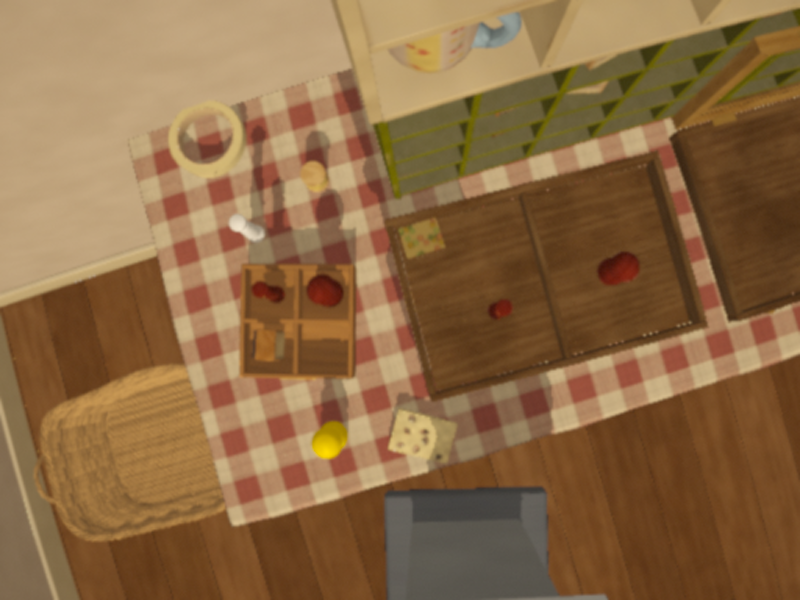

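The scene picture shows four dark red seals. Two stand in the crate's back row: slim at (268,355) and round at (315,335). Two stand in the tray: slim at (450,272) and round at (488,230). The look-alikes are a white slim seal at (203,345) and a yellow round one at (440,408). In the top picture, the back slim is in the left cell and the back round in the right, so slim goes front-left and round goes front-right. I'll measure next and confirm with one enlarged crop.

```bash
python3 - <<'E'
from h import *
import numpy as np
out=[]
for n,f in(('scene','pics/s0.png'),('top','pics/t0.png')):
    im=cv2.imread(f);hsv=cv2.cvtColor(im,cv2.COLOR_BGR2HSV);H,S,V=cv2.split(hsv)
    m=(((H<5)|(H>172))&(S>170)&(V<190)).astype('uint8')
    k,l,st,c=cv2.connectedComponentsWithStats(m)
    for i in range(1,k):
        if st[i,4]>60: print(n,st[i],c[i].round(1))
f=.64
for name,z,pts in(('crate',.04,[(242,265),(355,265),(355,377),(241,376)]),('tray',.042,[(388,215),(655,157),(703,325),(434,396)])):
    P=np.array([onz('top',u*f,v*f,z) for u,v in pts]);print(name,P.round(3).tolist(),P.mean(0),np.linalg.norm(P-np.roll(P,-1,0),axis=1))
t=cv2.imread('pics/t0.png');s=cv2.imread('pics/s0.png')
A=cv2.resize(t[160:250,145:235],(400,400),interpolation=cv2.INTER_CUBIC)   # crate top
B=cv2.resize(s[180:300,130:260],(400,400),interpolation=cv2.INTER_CUBIC)
C=cv2.resize(t[130:230,290:440],(400,200))
D=cv2.resize(s[110:210,260:340],(400,200))
E=np.vstack([np.hstack([A,B]),np.hstack([C,D])]);cv2.imwrite('pics/crop.png',E)
E
```

```text
scene [308 127  13  37 326] [314.2 144.5]
scene [285 150   8  37 180] [288.3 166.7]
scene [191 192  22  45 565] [202.4 212.9]
scene [164 202  14  50 305] [171.3 225. ]
crate [[0.608, 0.309, 0.04], [0.604, 0.163, 0.04], [0.462, 0.167, 0.04], [0.466, 0.313, 0.04]] [0.53503485 0.23796466 0.04      ] [0.14629861 0.1419511  0.14640966 0.14233067]
tray [[0.666, 0.119, 0.042], [0.734, -0.23, 0.042], [0.513, -0.281, 0.042], [0.435, 0.068, 0.042]] [ 0.58719979 -0.08090903  0.042     ] [0.3555866  0.22598717 0.35702897 0.23652709]
```

View pics/crop.png

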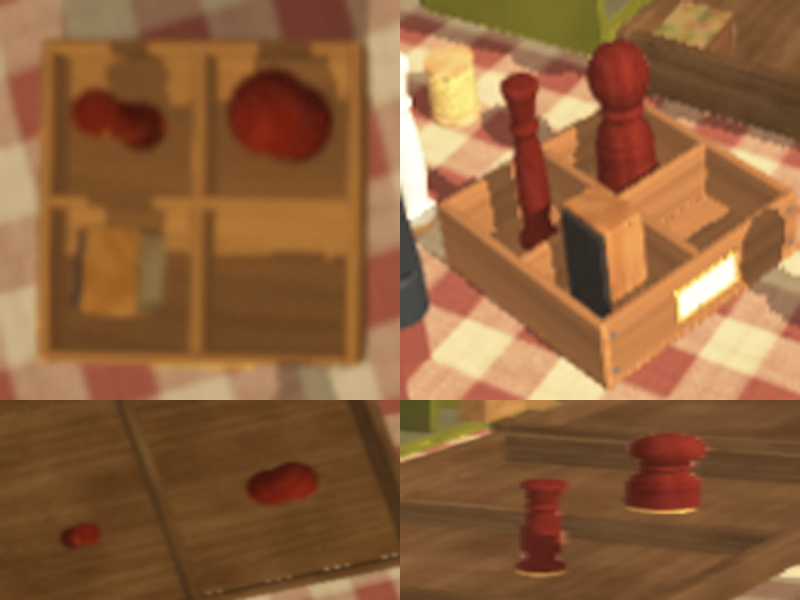

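The crop confirms them: dark red slim and round seals in the tray, their twins in the back row (slim left, round right). The block is in the front-left cell with its black face to +y and its top face at crop (109,271).

```bash
python3 - <<'E'
from h import *
im=cv2.imread('pics/t0.png');H,S,V=cv2.split(cv2.cvtColor(im,cv2.COLOR_BGR2HSV))
m=(((H<6)|(H>170))&(S>150)&(V<190)).astype('uint8');m[:,:290]=0;m[:,440:]=0;m[:130]=0;m[230:]=0
k,l,st,c=cv2.connectedComponentsWithStats(m)
for i in range(1,k):
    if st[i,4]>20: print(st[i],c[i].round(1))
def p(n,u,v,z):print(n,u,v,onz(n,u,v,z).round(4))
print('slim'); p('scene',288.4,195,.005); p('top',290+82*.375,130+.5*132,.105)
print('round'); p('scene',312.6,163,.005); p('top',290+298*.375,130+.5*80,.08)
print('block corners')
for a,b in((82,228),(140,228),(136,316),(80,314)): p('top',145+a*.225,160+b*.225,.068)
print('backs');p('scene',130+540/3.077-130,180+240*.3,.006)
p('top',145+95*.225,160+112*.225,.106);p('top',145+270*.225,160+108*.225,.08)
print('notebook');p('top',422*.64,437*.64,.016)
print(proj('top',[.506,.075,0]), proj('top',[.29,.6,.2]))
E
```

```text
[384 162  24  19 262] [396.4 171.8]
[313 192  14  11  70] [320.3 196.7]
slim
scene 288.4 195 [ 0.5431 -0.0201  0.005 ]
top 320.75 196.0 [ 0.543  -0.0139  0.105 ]
round
scene 312.6 163 [ 0.5896 -0.1741  0.005 ]
top 401.75 170.0 [ 0.589  -0.1742  0.08  ]
block corners
top 163.45 211.3 [0.5237 0.2864 0.068 ]
top 176.5 211.3 [0.5231 0.2608 0.068 ]
top 175.6 231.10000000000002 [0.4849 0.2633 0.068 ]
top 163.0 230.65 [0.4863 0.288  0.068 ]
backs
scene 175.49561260968477 252.0 [0.5776 0.2663 0.006 ]
top 166.375 185.2 [0.5713 0.2713 0.106 ]
top 205.75 184.3 [0.5727 0.201  0.08  ]
notebook
top 270.08 279.68 [0.3811 0.0844 0.016 ]
[[272.95910975 217.59824382]] [[-17.62942442 343.74417247]]
```

Request:
servo_tool([
  [[0, 0, 0], [0, 0, -6], 1],
  [[0, 0, 0], [0, 0, -6], 1],
  [[0, 0, 0], [0, 0, -6], 1],
  [[0, 0, 0], [0, 0, -5.7], 1],
  [[0, 0, 0], [0, 0, 0], 1],
])

```text
clock: 0.52
tool_pos: [0.2923, 0.6081, 0.2411]
eef_rot: [[-1.0, 0.031, -0.001], [0.031, 1.0, -0.001], [0.001, -0.001, -1.0]]
contact_force: [-0.2, -0.2, 0.1]
grip_width: 0.999
gripper_force: 0.0
```

```bash
cat > to.py <<'E'
import sys
from h import *
s=robot.read_state();R=np.array(s['eef_rot']);p=np.array(s['tool_pos'])
print('t',s['clock'],'pos',p.round(4),'yawY',np.degrees(np.arctan2(R[1,1],R[0,1])).round(2),'tilt',np.round(R[:2,2],4),'w',round(s['grip_width'],3),'f',np.round(s['contact_force'],1),s['gripper_force'])
a=list(map(float,sys.argv[1:]))
while a: print('tool mm',(R.T@(np.array(a[:3])-p)*1000).round(1)); p=np.array(a[:3]);a=a[3:]
E
python3 to.py .5045 .2747 .16 .5045 .2747 .061
```

```text
t 0.5167 pos [0.2923 0.6081 0.2411] yawY 88.24 tilt [-0.0005 -0.0009] w 0.999 f [-0.2 -0.2  0.1] 0.0
tool mm [-222.5 -326.6   81.3]
tool mm [-0.1  0.1 99. ]
```

Request:
servo_tool([
  [[-20, -30, 7], [0, 0, 0], 1],
  [[-20, -30, 7], [0, 0, 0], 1],
  [[-20, -30, 7], [0, 0, 0], 1],
  [[-20, -30, 7], [0, 0, 0], 1],
  [[-20, -30, 7], [0, 0, 0], 1],
])

```text
clock: 0.93
tool_pos: [0.3877, 0.4534, 0.2062]
eef_rot: [[-0.999, 0.038, -0.0], [0.038, 0.999, -0.0], [0.0, -0.0, -1.0]]
contact_force: [0.4, 0.8, 0.7]
grip_width: 0.998
gripper_force: 0.0
```

Request:
servo_tool([
  [[-20, -30, 7], [0, 0, 0], 1],
  [[-20, -30, 7], [0, 0, 0], 1],
  [[-20, -30, 7], [0, 0, 0], 1],
  [[-20, -30, 7], [0, 0, 0], 1],
  [[-20, -30, 7], [0, 0, 0], 1],
])

```text
clock: 1.35
tool_pos: [0.4825, 0.3002, 0.1713]
eef_rot: [[-0.999, 0.038, -0.0], [0.038, 0.999, 0.0], [0.0, 0.0, -1.0]]
contact_force: [0.1, -0.2, 0.2]
grip_width: 1.002
gripper_force: 0.0
```

Request:
servo_tool([
  [[-10, -15, 5], [0, 0, 0], 1],
  [[-10, -10, 5], [0, 0, 0], 1],
  [[0, 0, 0], [0, 0, 0], 1],
  [[0, 0, 0], [0, 0, 0], 1],
])

```text
clock: 1.68
tool_pos: [0.501, 0.2758, 0.1614]
eef_rot: [[-0.999, 0.038, -0.001], [0.038, 0.999, -0.0], [0.001, -0.0, -1.0]]
contact_force: [-1.1, 1.2, 0.1]
grip_width: 1.001
gripper_force: 0.0
```

```bash
python3 to.py .5045 .2747 .061
```

```text
t 1.6833 pos [0.501  0.2758 0.1614] yawY 87.84 tilt [-0.0007 -0.0003] w 1.001 f [-1.1  1.2  0.1] 0.0
tool mm [ -3.6  -0.9 100.4]
```

Request:
servo_tool([
  [[-3.5, -1, 30], [0, 0, 0], 1],
  [[0, 0, 30], [0, 0, 0], 1],
  [[0, 0, 25], [0, 0, 0], 1],
  [[0, 0, 12], [0, 0, 0], 1],
  [[0, 0, 0], [0, 0, 0], 1],
])

```text
clock: 2.1
tool_pos: [0.502, 0.2757, 0.0624]
eef_rot: [[-0.999, 0.033, -0.004], [0.033, 0.999, -0.002], [0.004, -0.002, -1.0]]
contact_force: [-0.8, 0.6, 0.6]
grip_width: 0.999
gripper_force: 0.0
```

Request:
servo_tool([
  [[0, 0, 0], [0, 0, 0], 0.6],
  [[0, 0, 0], [0, 0, 0], 0.4],
  [[0, 0, 0], [0, 0, 0], 0.2],
  [[0, 0, 0], [0, 0, 0], 0],
  [[0, 0, 0], [0, 0, 0], 0],
])

```text
clock: 2.52
tool_pos: [0.5051, 0.2754, 0.0657]
eef_rot: [[-0.999, 0.034, 0.002], [0.034, 0.999, 0.001], [-0.002, 0.001, -1.0]]
contact_force: [0.1, 0.2, -0.3]
grip_width: 0.658
gripper_force: 0.0
```

Request:
servo_tool([
  [[0, 0, 0], [0, 0, 0], 0],
  [[0, 0, 0], [0, 0, 0], 0],
  [[0, 0, 0], [0, 0, 0], 0],
  [[0, 0, 0], [0, 0, 0], 0],
  [[0, 0, 0], [0, 0, 0], 0],
])

```text
clock: 2.93
tool_pos: [0.5045, 0.275, 0.0646]
eef_rot: [[-0.999, 0.034, -0.0], [0.034, 0.999, -0.0], [0.0, -0.0, -1.0]]
contact_force: [0.9, -0.6, -1.2]
grip_width: 0.282
gripper_force: 0.9
```

```bash
python3 to.py .5045 .2747 .2 .492 .025 .2 .492 .025 .06
```

```text
t 2.9333 pos [0.5045 0.275  0.0646] yawY 88.04 tilt [-0.0001 -0.    ] w 0.282 f [ 0.9 -0.6 -1.2] 0.8750787967737494
tool mm [  -0.    -0.3 -135.4]
tool mm [   3.9 -250.     0. ]
tool mm [ -0.   0. 140.]
```

Request:
servo_tool([
  [[0, 0, 0], [0, 0, 0], 0],
  [[0, 0, 0], [0, 0, 0], 0],
  [[0, 0, -5], [0, 0, 0], 0],
  [[0, 0, -20], [0, 0, 0], 0],
  [[0, 0, -25], [0, 0, 0], 0],
])

```text
clock: 3.35
tool_pos: [0.5032, 0.2742, 0.1138]
eef_rot: [[-0.999, 0.034, -0.003], [0.034, 0.999, -0.002], [0.003, -0.002, -1.0]]
contact_force: [0.8, -0.4, -0.3]
grip_width: 0.278
gripper_force: 29.9
```

Request:
servo_tool([
  [[0, 0, -25], [0, 0, 0], 0],
  [[0, 0, -20], [0, 0, 0], 0],
  [[1, -20, 0], [0, 0, 0], 0],
  [[1, -30, 0], [0, 0, 0], 0],
  [[1, -30, 0], [0, 0, 0], 0],
])

```text
clock: 3.77
tool_pos: [0.4987, 0.1952, 0.1605]
eef_rot: [[-0.999, 0.032, 0.001], [0.032, 0.999, 0.001], [-0.001, 0.001, -1.0]]
contact_force: [-0.7, -0.3, -0.9]
grip_width: 0.275
gripper_force: 29.9
```

Request:
servo_tool([
  [[1, -35, 0], [0, 0, 0], 0],
  [[0, -35, 0], [0, 0, 0], 0],
  [[0, -35, 0], [0, 0, 0], 0],
  [[0, -35, 0], [0, 0, 0], 0],
  [[0, -20, 0], [0, 0, 0], 0],
])

```text
clock: 4.18
tool_pos: [0.4916, 0.0311, 0.16]
eef_rot: [[-0.999, 0.038, -0.0], [0.038, 0.999, -0.001], [0.0, -0.001, -1.0]]
contact_force: [-0.8, -0.2, -1.2]
grip_width: 0.275
gripper_force: 29.9
```

Request:
servo_tool([
  [[0, -10, 0], [0, 0, 0], 0],
  [[0, 0, 0], [0, 0, 0], 0],
  [[0, 0, 20], [0, 0, 0], 0],
  [[0, 0, 20], [0, 0, 0], 0],
  [[0, 0, 0], [0, 0, 0], 0],
])

```text
clock: 4.6
tool_pos: [0.4901, 0.0273, 0.1171]
eef_rot: [[-0.999, 0.031, -0.005], [0.031, 1.0, 0.0], [0.005, -0.0, -1.0]]
contact_force: [-0.7, -0.3, 1.4]
grip_width: 0.274
gripper_force: 29.9
```

```bash
python3 to.py .492 .025 .0635; python3 - <<'E'
from h import *
a=grab('top','t1.png');b=grab('scene','s1.png')
cv2.imwrite('pics/c1.png',cv2.cvtColor(np.hstack([cv2.resize(a[100:260,140:360],(400,291)),cv2.resize(b[100:320,100:400],(400,291))]),cv2.COLOR_RGB2BGR))
E
```

```text
t 4.6 pos [0.4901 0.0273 0.1171] yawY 88.2 tilt [-0.0048  0.0001] w 0.274 f [-0.7 -0.3  1.4] 29.94639426469803
tool mm [-2.2 -2.2 53.6]
```

View pics/c1.png

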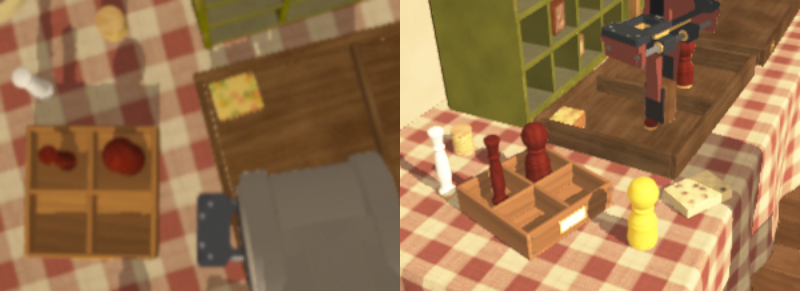

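The block is held in the gripper above the tray (c1 right half, about (672,100)). The slim seal's base is still at (652,125), and the back seals are unmoved.

Request:
servo_tool([
  [[0, 0, 20], [0, 0, 0], 0],
  [[0, 0, 18], [0, 0, 0], 0],
  [[0, 0, 10], [0, 0, 0], 0],
  [[0, 0, 0], [0, 0, 0], 0],
  [[0, 0, 0], [0, 0, 0], 0],
])

```text
clock: 5.12
tool_pos: [0.4922, 0.0258, 0.0721]
eef_rot: [[-0.999, 0.034, -0.0], [0.034, 0.999, 0.0], [0.0, 0.0, -1.0]]
contact_force: [-1.3, 0.5, -0.5]
grip_width: 0.275
gripper_force: 29.9
```

Request:
servo_tool([
  [[0, 0, 0], [0, 0, 0], 0],
  [[0, 0, 1], [0, 0, 0], 0],
  [[0, 0, 1], [0, 0, 0], 0],
  [[0, 0, 0], [0, 0, 0], 0],
  [[0, 0, 0], [0, 0, 0], 0],
])

```text
clock: 5.53
tool_pos: [0.4921, 0.0253, 0.0699]
eef_rot: [[-0.999, 0.034, 0.0], [0.034, 0.999, 0.0], [-0.0, 0.0, -1.0]]
contact_force: [0.3, 0.2, -0.4]
grip_width: 0.274
gripper_force: 29.9
```

Request:
servo_tool([
  [[0, 0, 2], [0, 0, 0], 0],
  [[0, 0, 2], [0, 0, 0], 0],
  [[0, 0, 1], [0, 0, 0], 0],
  [[0, 0, 0], [0, 0, 0], 0],
  [[0, 0, 0], [0, 0, 0], 0],
])

```text
clock: 5.95
tool_pos: [0.4918, 0.0252, 0.0645]
eef_rot: [[-0.999, 0.034, -0.0], [0.034, 0.999, -0.0], [0.0, -0.0, -1.0]]
contact_force: [-0.0, -0.1, -0.3]
grip_width: 0.273
gripper_force: 29.9
```

Request:
servo_tool([
  [[0, 0, 1], [0, 0, 0], 0],
  [[0, 0, 0], [0, 0, 0], 0],
  [[0, 0, 1], [0, 0, 0], 0],
  [[0, 0, 0], [0, 0, 0], 0],
  [[0, 0, 0], [0, 0, 0], 0],
])

```text
clock: 6.37
tool_pos: [0.4921, 0.0253, 0.0632]
eef_rot: [[-0.999, 0.034, 0.0], [0.034, 0.999, 0.0], [-0.0, 0.0, -1.0]]
contact_force: [-1.9, -0.7, 5.9]
grip_width: 0.274
gripper_force: 29.9
```

Contact is felt at the expected height, so I'll release and rise.

Request:
servo_tool([
  [[0, 0, 0], [0, 0, 0], 0.32],
  [[0, 0, 0], [0, 0, 0], 0.4],
  [[0, 0, 0], [0, 0, 0], 0.5],
  [[0, 0, 0], [0, 0, 0], 0.55],
  [[0, 0, 0], [0, 0, 0], 0.55],
])

```text
clock: 6.78
tool_pos: [0.4919, 0.0253, 0.0626]
eef_rot: [[-0.999, 0.034, -0.0], [0.034, 0.999, 0.0], [0.0, 0.0, -1.0]]
contact_force: [0.8, -0.4, 0.8]
grip_width: 0.541
gripper_force: 0.0
```

Request:
servo_tool([
  [[0, 0, -15], [0, 0, 0], 0.55],
  [[0, 0, -35], [0, 0, 0], 0.55],
  [[0, 0, -35], [0, 0, 0], 0.55],
  [[0, 0, -15], [0, 0, 0], 0.55],
  [[0, 0, 0], [0, 0, 0], 0.55],
])

```text
clock: 7.2
tool_pos: [0.4943, 0.0256, 0.1662]
eef_rot: [[-0.999, 0.034, 0.007], [0.034, 0.999, 0.001], [-0.007, 0.002, -1.0]]
contact_force: [0.5, 0.4, -0.2]
grip_width: 0.553
gripper_force: 0.0
```

```bash
python3 to.py .543 -.018 .16 .543 -.018 .085
```

```text
t 7.2 pos [0.4943 0.0256 0.1662] yawY 88.03 tilt [0.0067 0.0014] w 0.553 f [ 0.5  0.4 -0.2] 0.0
tool mm [-50.1 -41.9   6.5]
tool mm [ 0.5 -0.1 75. ]
```

Request:
servo_tool([
  [[-25, -20, 0], [0, 0, 0], 0.7],
  [[-25, -21, 0], [0, 0, 0], 0.8],
  [[0, 0, 0], [0, 0, 0], 0.8],
  [[0, 0, 0], [0, 0, 0], 0.8],
])

```text
clock: 7.53
tool_pos: [0.5407, -0.0188, 0.1615]
eef_rot: [[-0.999, 0.037, -0.001], [0.037, 0.999, -0.001], [0.001, -0.001, -1.0]]
contact_force: [-0.3, -0.1, 0.5]
grip_width: 0.79
gripper_force: 0.0
```

```bash
python3 to.py .543 -.018 .085; python3 - <<'E'
from h import *
b=grab('scene','s2.png')
cv2.imwrite('pics/c2.png',cv2.cvtColor(cv2.resize(b[90:240,220:400],(720,600),interpolation=cv2.INTER_CUBIC),cv2.COLOR_RGB2BGR))
H,S,V=cv2.split(cv2.cvtColor(b,cv2.COLOR_RGB2HSV))
E
```

```text
t 7.5333 pos [ 0.5407 -0.0188  0.1615] yawY 87.88 tilt [-0.0013 -0.0007] w 0.79 f [-0.3 -0.1  0.5] 0.0
tool mm [-2.4  0.9 76.5]
```

View pics/c2.png

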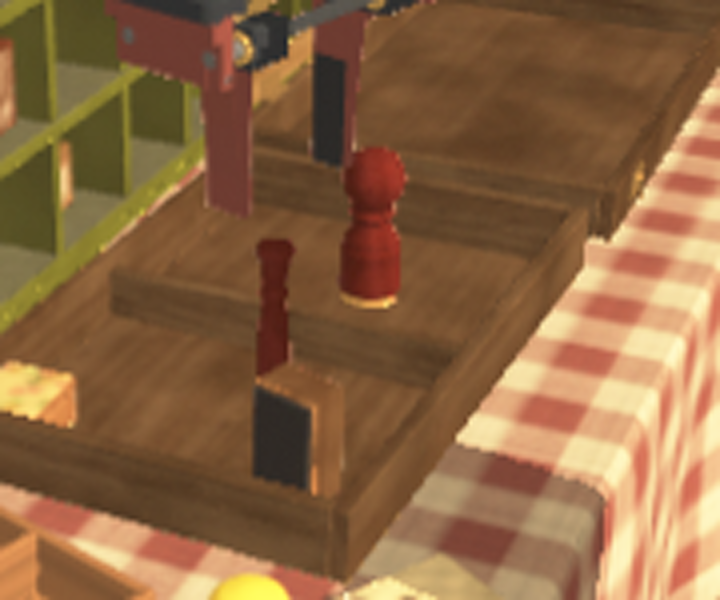

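The block stands upright in the tray at crop (295,430). The slim seal is upright just behind it, top at (276,245), centred between the fingers. I'll descend and grip.

Request:
servo_tool([
  [[-2.5, 1, 15], [0, 0, 0], 0.8],
  [[0, 0, 20], [0, 0, 0], 0.8],
  [[0, 0, 20], [0, 0, 0], 0.8],
  [[0, 0, 18], [0, 0, 0], 0.8],
  [[0, 0, 3], [0, 0, 0], 0.8],
])

```text
clock: 8.0
tool_pos: [0.5398, -0.0152, 0.0834]
eef_rot: [[-0.999, 0.032, -0.006], [0.032, 0.999, 0.0], [0.006, -0.0, -1.0]]
contact_force: [-1.0, 0.3, -0.2]
grip_width: 0.798
gripper_force: 0.0
```

Request:
servo_tool([
  [[0, 0, 0], [0, 0, 0], 0.6],
  [[0, 0, 0], [0, 0, 0], 0.5],
  [[0, 0, 0], [0, 0, 0], 0.4],
  [[0, 0, 0], [0, 0, 0], 0.3],
  [[0, 0, 0], [0, 0, 0], 0.2],
])

```text
clock: 8.42
tool_pos: [0.5436, -0.0164, 0.0876]
eef_rot: [[-0.999, 0.034, 0.002], [0.034, 0.999, 0.0], [-0.002, 0.0, -1.0]]
contact_force: [-0.3, 0.9, -0.3]
grip_width: 0.458
gripper_force: 0.0
```

Request:
servo_tool([
  [[0, 0, 0], [0, 0, 0], 0.1],
  [[0, 0, 0], [0, 0, 0], 0],
  [[0, 0, 0], [0, 0, 0], 0],
  [[0, 0, 0], [0, 0, 0], 0],
  [[0, 0, 0], [0, 0, 0], 0],
])

```text
clock: 8.83
tool_pos: [0.5432, -0.0165, 0.0868]
eef_rot: [[-0.999, 0.034, 0.0], [0.034, 0.999, 0.0], [-0.0, 0.0, -1.0]]
contact_force: [0.3, 0.3, 2.4]
grip_width: 0.231
gripper_force: 30.0
```

Request:
servo_tool([
  [[0, 0, 0], [0, 0, 0], 0],
  [[0, 0, 0], [0, 0, 0], 0],
])

```text
clock: 9.0
tool_pos: [0.5432, -0.0164, 0.0868]
eef_rot: [[-0.999, 0.034, 0.0], [0.034, 0.999, 0.0], [-0.0, 0.0, -1.0]]
contact_force: [-0.7, -0.1, 3.0]
grip_width: 0.242
gripper_force: 30.0
```

```bash
python3 to.py .543 -.018 .17 .501 .274 .17
```

```text
t 9.0 pos [ 0.5432 -0.0164  0.0868] yawY 88.04 tilt [0.0003 0.0001] w 0.242 f [-0.7 -0.1  3. ] 29.989900320069864
tool mm [  0.2  -1.6 -83.2]
tool mm [ 52.  290.4   0. ]
```

Request:
servo_tool([
  [[0, 0, 0], [0, 0, 0], 0],
  [[0, 0, 0], [0, 0, 0], 0],
  [[0, 0, 0], [0, 0, 0], 0],
  [[0, 0, -3], [0, 0, 0], 0],
  [[0, 0, 0], [0, 0, 0], 0],
])

```text
clock: 9.42
tool_pos: [0.5429, -0.0165, 0.0897]
eef_rot: [[-0.999, 0.034, -0.0], [0.034, 0.999, -0.0], [0.0, -0.0, -1.0]]
contact_force: [0.3, -0.2, -0.4]
grip_width: 0.237
gripper_force: 30.0
```

Request:
servo_tool([
  [[0, 0, -3], [0, 0, 0], 0],
  [[0, 0, -4], [0, 0, 0], 0],
  [[0, 0, -5], [0, 0, 0], 0],
  [[0, 0, 0], [0, 0, 0], 0],
  [[0, 0, 0], [0, 0, 0], 0],
])

```text
clock: 9.83
tool_pos: [0.5434, -0.0165, 0.1021]
eef_rot: [[-0.999, 0.034, 0.001], [0.034, 0.999, 0.0], [-0.001, 0.0, -1.0]]
contact_force: [-0.1, 0.5, 0.1]
grip_width: 0.237
gripper_force: 30.0
```

```bash
python3 to.py; python3 - <<'E'
from h import *
b=grab('scene','s3.png')
cv2.imwrite('pics/c3.png',cv2.cvtColor(cv2.resize(b[120:240,230:350],(600,600),interpolation=cv2.INTER_CUBIC),cv2.COLOR_RGB2BGR))
E
```

```text
t 9.8333 pos [ 0.5434 -0.0165  0.1021] yawY 88.04 tilt [0.0009 0.0001] w 0.237 f [-0.1  0.5  0.1] 29.969834979856387
```

View pics/c3.png

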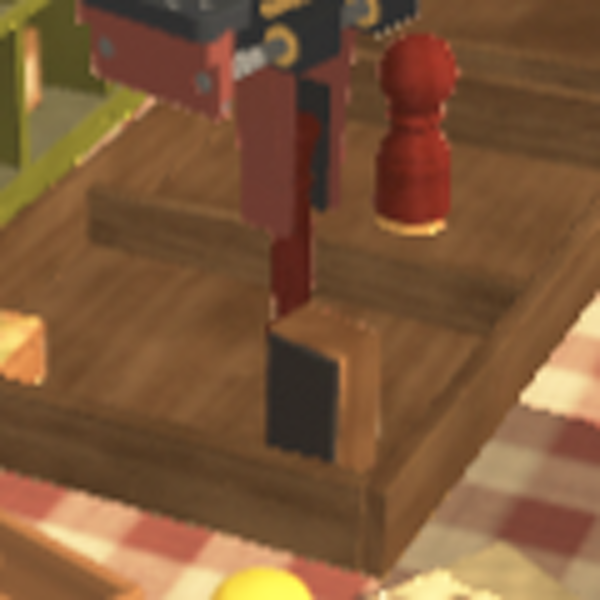

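Slim is lifted, crop stem at (290,260). It may lean slightly, so I'll check that over the crate.

Request:
servo_tool([
  [[0, 0, -20], [0, 0, 0], 0],
  [[0, 0, -30], [0, 0, 0], 0],
  [[8, 20, -25], [0, 0, 0], 0],
  [[10, 30, 0], [0, 0, 0], 0],
  [[10, 30, 0], [0, 0, 0], 0],
])

```text
clock: 10.3
tool_pos: [0.5187, 0.0646, 0.1784]
eef_rot: [[-0.999, 0.037, 0.004], [0.037, 0.999, 0.001], [-0.004, 0.001, -1.0]]
contact_force: [-0.0, -0.1, -1.5]
grip_width: 0.237
gripper_force: 30.0
```

Request:
servo_tool([
  [[10, 34, 0], [0, 0, 0], 0],
  [[10, 34, 0], [0, 0, 0], 0],
  [[4, 34, 0], [0, 0, 0], 0],
  [[0, 34, 0], [0, 0, 0], 0],
  [[0, 34, 0], [0, 0, 0], 0],
])

```text
clock: 10.72
tool_pos: [0.4989, 0.2367, 0.1766]
eef_rot: [[-0.999, 0.034, -0.0], [0.034, 0.999, -0.0], [0.0, -0.0, -1.0]]
contact_force: [1.2, -0.4, -0.3]
grip_width: 0.234
gripper_force: 30.0
```

Request:
servo_tool([
  [[0, 25, 0], [0, 0, 0], 0],
  [[0, 15, 0], [0, 0, 0], 0],
  [[0, 0, 0], [0, 0, 0], 0],
  [[0, 0, 0], [0, 0, 0], 0],
  [[0, 0, 0], [0, 0, 0], 0],
])

```text
clock: 11.13
tool_pos: [0.5013, 0.2728, 0.1764]
eef_rot: [[-0.999, 0.036, -0.0], [0.036, 0.999, -0.002], [0.0, -0.002, -1.0]]
contact_force: [-0.3, 0.1, -0.7]
grip_width: 0.237
gripper_force: 30.0
```

```bash
python3 to.py .501 .274 .09; python3 - <<'E'
from h import *
b=grab('scene','s4.png')
cv2.imwrite('pics/c4.png',cv2.cvtColor(cv2.resize(b[130:310,100:300],(666,600),interpolation=cv2.INTER_CUBIC),cv2.COLOR_RGB2BGR))
# vertical direction at tool location in picture
p=np.array(robot.read_state()['tool_pos'])
q=proj('scene',[p,p-[0,0,.08]]);print(q, 'dx/dy',(q[1]-q[0])[0]/(q[1]-q[0])[1])
E
```

```text
t 11.1333 pos [0.5013 0.2728 0.1764] yawY 87.91 tilt [-0.0005 -0.0016] w 0.237 f [-0.3  0.1 -0.7] 29.969822868006304
tool mm [ 0.3  1.3 86.4]
[[191.8957879  185.28469293]
 [196.74831401 228.4824382 ]] dx/dy 0.11233285629822232
```

View pics/c4.png

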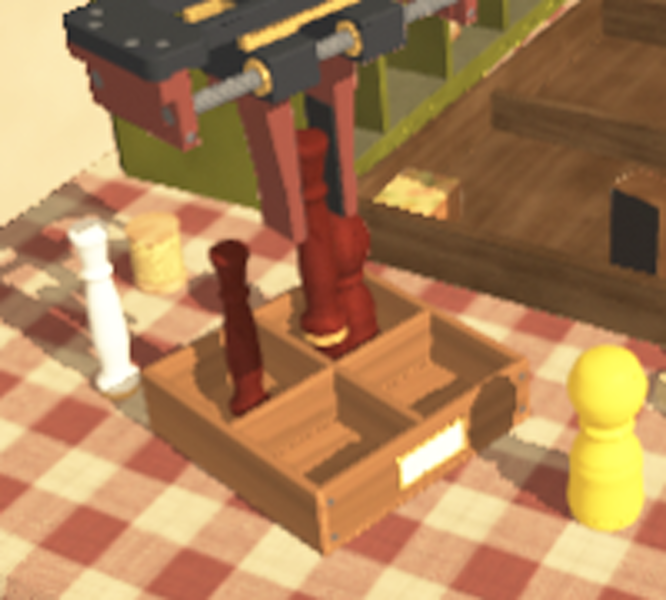

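Slim is held over the front-left cell with its base at crop (325,337). Against the projected vertical it tilts at most about 0.04 rad, and it will level on the floor. Now lowering.

Request:
servo_tool([
  [[0, 1, 20], [0, 0, 0], 0],
  [[0, 0, 25], [0, 0, 0], 0],
  [[0, 0, 22], [0, 0, 0], 0],
  [[0, 0, 10], [0, 0, 0], 0],
  [[0, 0, 0], [0, 0, 0], 0],
])

```text
clock: 11.6
tool_pos: [0.5, 0.2736, 0.0976]
eef_rot: [[-0.999, 0.036, -0.004], [0.036, 0.999, -0.003], [0.003, -0.003, -1.0]]
contact_force: [0.4, 0.2, -0.2]
grip_width: 0.238
gripper_force: 30.0
```

Request:
servo_tool([
  [[0, 0, 0], [0, 0, 0], 0],
  [[0, 0, 3], [0, 0, 0], 0],
  [[0, 0, 2], [0, 0, 0], 0],
  [[0, 0, 0], [0, 0, 0], 0],
  [[0, 0, 0], [0, 0, 0], 0],
])

```text
clock: 12.02
tool_pos: [0.5013, 0.2763, 0.0952]
eef_rot: [[-0.999, 0.034, 0.001], [0.034, 0.999, 0.001], [-0.001, 0.001, -1.0]]
contact_force: [0.2, -0.0, -1.4]
grip_width: 0.232
gripper_force: 30.0
```

Request:
servo_tool([
  [[0, 0, 1], [0, 0, 0], 0],
  [[0, 0, 1], [0, 0, 0], 0],
  [[0, 0, 1], [0, 0, 0], 0],
  [[0, 0, 0], [0, 0, 0], 0],
  [[0, 0, 0], [0, 0, 0], 0],
])

```text
clock: 12.43
tool_pos: [0.5009, 0.2761, 0.0915]
eef_rot: [[-0.999, 0.034, -0.0], [0.034, 0.999, -0.0], [0.0, -0.0, -1.0]]
contact_force: [0.6, -1.4, -0.6]
grip_width: 0.237
gripper_force: 30.0
```

Request:
servo_tool([
  [[0, 0, 1], [0, 0, 0], 0],
  [[0, 0, 0], [0, 0, 0], 0],
  [[0, 0, 1], [0, 0, 0], 0],
  [[0, 0, 0], [0, 0, 0], 0],
  [[0, 0, 0], [0, 0, 0], 0],
])

```text
clock: 12.85
tool_pos: [0.501, 0.2761, 0.0896]
eef_rot: [[-0.999, 0.034, -0.0], [0.034, 0.999, -0.0], [0.0, -0.0, -1.0]]
contact_force: [0.3, -0.0, 0.1]
grip_width: 0.239
gripper_force: 30.0
```

Request:
servo_tool([
  [[0, 0, 1], [0, 0, 0], 0],
  [[0, 0, 0], [0, 0, 0], 0],
  [[0, 0, 1], [0, 0, 0], 0],
  [[0, 0, 0], [0, 0, 0], 0],
  [[0, 0, 0], [0, 0, 0], 0],
])

```text
clock: 13.27
tool_pos: [0.5012, 0.2763, 0.0882]
eef_rot: [[-0.999, 0.034, 0.0], [0.034, 0.999, 0.0], [-0.0, 0.0, -1.0]]
contact_force: [-1.5, -0.8, 5.5]
grip_width: 0.234
gripper_force: 30.0
```

Request:
servo_tool([
  [[0, 0, 0.5], [0, 0, 0], 0],
  [[0, 0, 0], [0, 0, 0], 0.26],
  [[0, 0, 0], [0, 0, 0], 0.29],
  [[0, 0, 0], [0, 0, 0], 0.34],
  [[0, 0, 0], [0, 0, 0], 0.4],
])

```text
clock: 13.68
tool_pos: [0.5009, 0.2761, 0.087]
eef_rot: [[-0.999, 0.034, -0.0], [0.034, 0.999, -0.0], [0.0, -0.0, -1.0]]
contact_force: [-0.0, -1.1, -0.3]
grip_width: 0.377
gripper_force: 0.0
```

Request:
servo_tool([
  [[0, 0, 0], [0, 0, 0], 0.5],
  [[0, 0, 0], [0, 0, 0], 0.6],
  [[0, 0, 0], [0, 0, 0], 0.6],
  [[0, 0, -10], [0, 0, 0], 0.6],
  [[0, 0, -25], [0, 0, 0], 0.6],
])

```text
clock: 14.1
tool_pos: [0.4991, 0.275, 0.1202]
eef_rot: [[-0.999, 0.034, -0.005], [0.034, 0.999, -0.003], [0.005, -0.004, -1.0]]
contact_force: [-0.0, 0.7, -0.0]
grip_width: 0.6
gripper_force: 0.0
```

Request:
servo_tool([
  [[0, 0, -35], [0, 0, 0], 0.6],
  [[0, 0, -25], [0, 0, 0], 0.6],
  [[0, -20, 0], [0, 0, 0], 0.8],
  [[0, -30, 0], [0, 0, 0], 0.9],
  [[0, -38, 0], [0, 0, 0], 0.9],
])

```text
clock: 14.52
tool_pos: [0.4982, 0.1898, 0.1837]
eef_rot: [[-1.0, 0.03, 0.002], [0.03, 1.0, 0.002], [-0.002, 0.002, -1.0]]
contact_force: [0.6, -0.4, -0.5]
grip_width: 0.787
gripper_force: 0.0
```

```bash
python3 to.py .589 -.174 .18; python3 - <<'E'
from h import *
b=grab('scene','s5.png');a=grab('top','t5.png')
cv2.imwrite('pics/c5.png',cv2.cvtColor(np.hstack([cv2.resize(b[130:310,110:290],(400,400),interpolation=cv2.INTER_CUBIC),cv2.resize(a[155:255,140:240],(400,400),interpolation=cv2.INTER_CUBIC)]),cv2.COLOR_RGB2BGR))
E
```

```text
t 14.5167 pos [0.4982 0.1898 0.1837] yawY 88.28 tilt [0.0022 0.0022] w 0.787 f [ 0.6 -0.4 -0.5] 0.0
tool mm [-101.6 -361.     3.1]
```

View pics/c5.png

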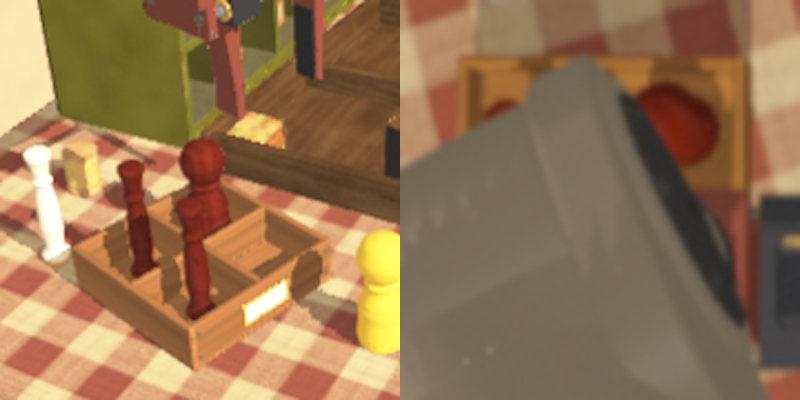

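The slim seal stands upright in the front-left cell, crop (200,265), in front of its twin at (138,220). Round seal next.

Request:
servo_tool([
  [[-9, -36, 0], [0, 0, 0], 0.9],
  [[-9, -36, 0], [0, 0, 0], 0.9],
  [[-9, -36, 0], [0, 0, 0], 0.9],
  [[-10, -36, 0], [0, 0, 0], 0.9],
  [[-10, -36, 0], [0, 0, 0], 0.9],
])

```text
clock: 15.03
tool_pos: [0.5391, 0.0053, 0.183]
eef_rot: [[-0.999, 0.034, 0.001], [0.034, 0.999, 0.0], [-0.001, 0.0, -1.0]]
contact_force: [0.3, -0.4, -0.0]
grip_width: 0.9
gripper_force: 0.0
```

Request:
servo_tool([
  [[-10, -36, 0], [0, 0, 0], 0.9],
  [[-10, -36, 0], [0, 0, 0], 0.9],
  [[-10, -36, 0], [0, 0, 0], 0.9],
  [[-10, -36, 0], [0, 0, 0], 0.9],
  [[-10, -30, 0], [0, 0, 0], 0.9],
])

```text
clock: 15.45
tool_pos: [0.583, -0.1718, 0.183]
eef_rot: [[-0.999, 0.036, 0.001], [0.036, 0.999, -0.001], [-0.001, -0.001, -1.0]]
contact_force: [1.0, -0.4, -0.2]
grip_width: 0.901
gripper_force: 0.0
```

Request:
servo_tool([
  [[0, 0, 0], [0, 0, 0], 0.9],
  [[0, 0, 0], [0, 0, 0], 0.9],
  [[0, 0, 0], [0, 0, 0], 0.9],
])

```text
clock: 15.7
tool_pos: [0.5829, -0.1678, 0.1823]
eef_rot: [[-0.999, 0.034, -0.0], [0.034, 0.999, 0.001], [0.0, 0.001, -1.0]]
contact_force: [-0.5, 1.1, 0.2]
grip_width: 0.9
gripper_force: 0.0
```

```bash
python3 to.py .589 -.174 .073; python3 - <<'E'
from h import *
b=grab('scene','s6.png')
print(proj('scene',[[.589,-.174,.005],[.589,-.174,.1]]))
H,S,V=cv2.split(cv2.cvtColor(b,cv2.COLOR_RGB2HSV))
m=(((H<6)|(H>170))&(S>170)&(V<190)).astype('uint8');m[:,:295]=0;m[:,340:]=0
k,l,st,c=cv2.connectedComponentsWithStats(m)
for i in range(1,k):
    if st[i,4]>60: print(st[i],c[i].round(1))
E
```

```text
t 15.7 pos [ 0.5829 -0.1678  0.1823] yawY 88.07 tilt [-0.0002  0.001 ] w 0.9 f [-0.5  1.1  0.2] 0.0
tool mm [ -6.3  -6.1 109.3]
[[312.78991748 163.09076413]
 [314.49595651 126.48732051]]
[306 127  15  38 427] [313.1 145.5]
```

Request:
servo_tool([
  [[-3, -3, 25], [0, 0, 0], 0.9],
  [[-3, -3, 30], [0, 0, 0], 0.9],
  [[0, 0, 30], [0, 0, 0], 0.9],
  [[0, 0, 20], [0, 0, 0], 0.9],
  [[0, 0, 4], [0, 0, 0], 0.9],
])

```text
clock: 16.17
tool_pos: [0.5863, -0.1721, 0.0697]
eef_rot: [[-0.999, 0.031, -0.006], [0.031, 1.0, 0.002], [0.006, 0.002, -1.0]]
contact_force: [0.5, 0.8, -0.5]
grip_width: 0.901
gripper_force: 0.0
```

Request:
servo_tool([
  [[0, 0, 0], [0, 0, 0], 0.9],
  [[0, 0, 0], [0, 0, 0], 0.7],
  [[0, 0, 0], [0, 0, 0], 0.6],
  [[0, 0, 0], [0, 0, 0], 0.5],
  [[0, 0, 0], [0, 0, 0], 0.4],
])

```text
clock: 16.58
tool_pos: [0.5895, -0.1752, 0.0745]
eef_rot: [[-0.999, 0.034, 0.002], [0.034, 0.999, -0.0], [-0.002, -0.0, -1.0]]
contact_force: [-0.7, -0.4, -0.3]
grip_width: 0.634
gripper_force: 0.0
```

Request:
servo_tool([
  [[0, 0, 0], [0, 0, 0], 0.3],
  [[0, 0, 0], [0, 0, 0], 0.2],
  [[0, 0, 0], [0, 0, 0], 0],
  [[0, 0, 0], [0, 0, 0], 0],
  [[0, 0, 0], [0, 0, 0], 0],
])

```text
clock: 17.0
tool_pos: [0.589, -0.1752, 0.0734]
eef_rot: [[-0.999, 0.034, 0.001], [0.034, 0.999, -0.0], [-0.001, -0.0, -1.0]]
contact_force: [0.2, -0.0, 2.5]
grip_width: 0.439
gripper_force: 29.3
```

Request:
servo_tool([
  [[0, 0, 0], [0, 0, 0], 0],
  [[0, 0, 0], [0, 0, 0], 0],
  [[0, 0, 0], [0, 0, 0], 0],
])

```text
clock: 17.25
tool_pos: [0.5889, -0.1752, 0.0734]
eef_rot: [[-0.999, 0.034, 0.001], [0.034, 0.999, -0.0], [-0.001, -0.0, -1.0]]
contact_force: [0.1, 0.2, 3.9]
grip_width: 0.438
gripper_force: 29.3
```

Request:
servo_tool([
  [[0, 0, -3], [0, 0, 0], 0],
  [[0, 0, -7], [0, 0, 0], 0],
  [[0, 0, -25], [0, 0, 0], 0],
  [[0, 0, -35], [0, 0, 0], 0],
  [[0, 0, -30], [0, 0, 0], 0],
])

```text
clock: 17.67
tool_pos: [0.588, -0.1752, 0.1744]
eef_rot: [[-0.999, 0.034, -0.001], [0.034, 0.999, 0.0], [0.001, 0.0, -1.0]]
contact_force: [1.1, -0.6, -1.2]
grip_width: 0.436
gripper_force: 29.3
```

Request:
servo_tool([
  [[0, 0, -10], [0, 0, 0], 0],
  [[10, 25, 0], [0, 0, 0], 0],
  [[11, 34, 0], [0, 0, 0], 0],
  [[11, 34, 0], [0, 0, 0], 0],
  [[11, 34, 0], [0, 0, 0], 0],
])

```text
clock: 18.08
tool_pos: [0.5489, -0.0457, 0.1829]
eef_rot: [[-0.999, 0.035, -0.001], [0.035, 0.999, -0.0], [0.001, -0.0, -1.0]]
contact_force: [0.6, -0.2, -0.9]
grip_width: 0.435
gripper_force: 29.3
```

Request:
servo_tool([
  [[11, 34, 0], [0, 0, 0], 0],
  [[11, 34, 0], [0, 0, 0], 0],
  [[11, 34, 0], [0, 0, 0], 0],
  [[11, 34, 0], [0, 0, 0], 0],
  [[11, 34, 0], [0, 0, 0], 0],
])

```text
clock: 18.5
tool_pos: [0.4996, 0.1264, 0.1829]
eef_rot: [[-0.999, 0.034, -0.001], [0.034, 0.999, -0.0], [0.001, -0.0, -1.0]]
contact_force: [0.6, 0.2, -1.4]
grip_width: 0.436
gripper_force: 29.3
```

Request:
servo_tool([
  [[6, 34, 0], [0, 0, 0], 0],
  [[0, 25, 0], [0, 0, 0], 0],
  [[0, 15, 0], [0, 0, 0], 0],
  [[0, 0, 0], [0, 0, 0], 0],
  [[0, 0, 0], [0, 0, 0], 0],
])

```text
clock: 18.92
tool_pos: [0.4969, 0.1993, 0.1827]
eef_rot: [[-0.999, 0.033, -0.001], [0.033, 0.999, -0.001], [0.001, -0.001, -1.0]]
contact_force: [0.6, -0.9, -0.5]
grip_width: 0.432
gripper_force: 29.3
```

```bash
python3 to.py .499 .204 .0745
```

```text
t 18.9167 pos [0.4969 0.1993 0.1827] yawY 88.13 tilt [-0.0009 -0.0007] w 0.432 f [ 0.6 -0.9 -0.5] 29.27038628318769
tool mm [ -2.1   4.9 108.2]
```

Request:
servo_tool([
  [[-2, 3, 20], [0, 0, 0], 0],
  [[0, 0, 28], [0, 0, 0], 0],
  [[0, 0, 28], [0, 0, 0], 0],
  [[0, 0, 15], [0, 0, 0], 0],
  [[0, 0, 5], [0, 0, 0], 0],
])

```text
clock: 19.33
tool_pos: [0.498, 0.1989, 0.0845]
eef_rot: [[-0.999, 0.037, -0.004], [0.037, 0.999, -0.003], [0.004, -0.004, -1.0]]
contact_force: [-0.2, -0.0, -0.1]
grip_width: 0.435
gripper_force: 29.3
```

Request:
servo_tool([
  [[0, 0, 0], [0, 0, 0], 0],
  [[0, 0, 3], [0, 0, 0], 0],
  [[0, 0, 2], [0, 0, 0], 0],
  [[0, 0, 0], [0, 0, 0], 0],
  [[0, 0, 0], [0, 0, 0], 0],
])

```text
clock: 19.75
tool_pos: [0.5, 0.2023, 0.0829]
eef_rot: [[-0.999, 0.034, 0.001], [0.034, 0.999, 0.001], [-0.001, 0.001, -1.0]]
contact_force: [-0.0, 0.4, -1.0]
grip_width: 0.433
gripper_force: 29.3
```

Request:
servo_tool([
  [[0, 0, 2], [0, 0, 0], 0],
  [[0, 0, 1], [0, 0, 0], 0],
  [[0, 0, 0], [0, 0, 0], 0],
  [[0, 0, 0], [0, 0, 0], 0],
])

```text
clock: 20.08
tool_pos: [0.4994, 0.2022, 0.0792]
eef_rot: [[-0.999, 0.034, -0.0], [0.034, 0.999, -0.0], [0.0, -0.0, -1.0]]
contact_force: [1.0, 0.3, -0.9]
grip_width: 0.436
gripper_force: 29.3
```

Request:
servo_tool([
  [[0, 0, 2], [0, 0, 0], 0],
  [[0, 0, 1], [0, 0, 0], 0],
  [[0, 0, 0], [0, 0, 0], 0],
  [[0, 0, 1], [0, 0, 0], 0],
  [[0, 0, 0], [0, 0, 0], 0],
])

```text
clock: 20.5
tool_pos: [0.4995, 0.2022, 0.075]
eef_rot: [[-0.999, 0.034, -0.0], [0.034, 0.999, -0.0], [0.0, -0.0, -1.0]]
contact_force: [-0.2, -0.2, -1.4]
grip_width: 0.436
gripper_force: 29.3
```

Request:
servo_tool([
  [[0, 0, 0], [0, 0, 0], 0],
  [[0, 0, 1], [0, 0, 0], 0],
  [[0, 0, 0], [0, 0, 0], 0],
  [[0, 0, 0], [0, 0, 0], 0],
])

```text
clock: 20.83
tool_pos: [0.4999, 0.2025, 0.0746]
eef_rot: [[-0.999, 0.034, 0.001], [0.034, 0.999, 0.001], [-0.001, 0.001, -1.0]]
contact_force: [-0.1, 0.5, 3.1]
grip_width: 0.434
gripper_force: 29.4
```

Contact at the expected height (0.0744), so I'll release.

Request:
servo_tool([
  [[0, 0, 0.5], [0, 0, 0], 0],
  [[0, 0, 0], [0, 0, 0], 0.46],
  [[0, 0, 0], [0, 0, 0], 0.5],
  [[0, 0, 0], [0, 0, 0], 0.55],
  [[0, 0, 0], [0, 0, 0], 0.6],
])

```text
clock: 21.25
tool_pos: [0.4992, 0.2019, 0.0734]
eef_rot: [[-0.999, 0.034, -0.001], [0.034, 0.999, -0.0], [0.001, -0.0, -1.0]]
contact_force: [-0.1, -0.9, 0.4]
grip_width: 0.582
gripper_force: 0.0
```

Request:
servo_tool([
  [[0, 0, 0], [0, 0, 0], 0.6],
  [[0, 0, -10], [0, 0, 0], 0.6],
  [[0, 0, -25], [0, 0, 0], 0.6],
  [[0, 0, -35], [0, 0, 0], 0.6],
  [[0, 0, -35], [0, 0, 0], 0.6],
])

```text
clock: 21.67
tool_pos: [0.4988, 0.2017, 0.1799]
eef_rot: [[-0.999, 0.034, -0.002], [0.034, 0.999, -0.001], [0.002, -0.001, -1.0]]
contact_force: [0.9, 0.8, 0.0]
grip_width: 0.599
gripper_force: 0.0
```

Request:
servo_tool([
  [[0, -25, -10], [0, 0, 0], 0.6],
  [[0, -35, 0], [0, 0, 0], 0.6],
  [[0, -35, 0], [0, 0, 0], 0.6],
  [[0, -20, 0], [0, 0, 0], 0.6],
  [[0, 0, 0], [0, 0, 0], 0.6],
])

```text
clock: 22.08
tool_pos: [0.4953, 0.0817, 0.1895]
eef_rot: [[-0.999, 0.041, 0.0], [0.041, 0.999, -0.002], [-0.0, -0.002, -1.0]]
contact_force: [-0.3, 0.1, -0.6]
grip_width: 0.6
gripper_force: 0.0
```

```bash
python3 to.py; python3 - <<'E'
from h import *
b=grab('scene','s7.png')
cv2.imwrite('pics/c7.png',cv2.cvtColor(cv2.resize(b[100:310,100:380],(800,600),interpolation=cv2.INTER_CUBIC),cv2.COLOR_RGB2BGR))
E
```

```text
t 22.0833 pos [0.4953 0.0817 0.1895] yawY 87.63 tilt [ 0.0002 -0.0018] w 0.6 f [-0.3  0.1 -0.6] 0.0
```

View pics/c7.png

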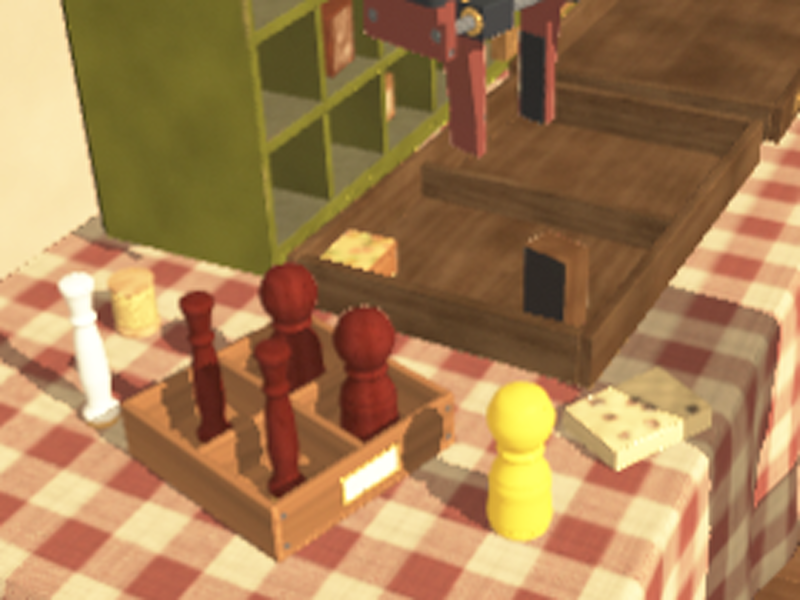

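All four seals stand upright in the crate: slim front-left at (280,415) and round front-right at (365,370), each before its twin. The block stands in the tray at (555,275), the bystanders are in place, and the gripper is clear.

```bash
python3 -c "
from workcell import ticket
print(ticket.sign_off())"
```

```text
the job is handed in; nothing more can be done
None
```

The job is handed in: the last picture shows the stamp block upright in the tray and each seal upright in the front cell before its own twin, with nothing else moved; the sign-off gave no verdict.

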